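# Set the warming plate's dimmer to its pointer and switch it on

### The job

Get the warming plate going: on the wider control box, slide the broad-capped fader until the line on its cap stands level with the little steel pointer beside its track, let go of it, and only then press the round push button fully and release it. Leave the pointer, the narrow fader on the other box and everything else on the counter where they are.

Things in the scene. Friction and masses are not known exactly. Their poses are not given: they have to be found in the camera images.
- dimmer_box: The warming plate's control box, fixed: a metal wedge 260 mm wide (its y), 170 mm deep (its x). Origin at the centre of its underside; +x points to its tall back, away from the robot. Its grey panel slopes at 35 degrees, 30 mm high at the front (x = -85 mm), 149 mm at the back. On it lie a fader, a pointer and a push button, all under a clear splash guard.
- dimmer_box_panel: The sloping panel. Origin at the middle of its face (box x = y = 0, z = 89.5 mm); x up the slope, y the box's +y, z its outward normal, leaning 35 degrees from vertical towards the front.
- guard_edge (a point): Middle of the front top edge of the clear splash guard: a level sheet over the box's full width, 6 mm thick, top 235 mm above the counter, from box x = -8 mm (dark trim) back to an upright clear sheet at x = 85 to 91 mm. It leaves no room for a vertical tool at the controls: come in from the front along the panel's normal, tool tilted about 35 degrees.
- fader (a joint): Travel of the dimmer's fader along its track, 0 to 0.12 m, growing towards the box's +y. It slides with about 1.5 N of friction and stays where it is left.
- fader_line (a point): Middle of the top of the dimmer's broad black fader cap (white line across it). The cap is 24 mm up the slope x 30 mm along the track, its underside 3 mm and its top 33 mm above the panel. Axes as the panel's: x up the slope, y along the track, z normal. The track runs along the panel's middle (x = 0); joint 0 is at y = -95 mm.
- pointer_tip (a point): Up-slope tip of the dark steel pointer, a flat T-shaped tab on the panel, 35 mm down the slope from the track's line: 6 mm wide at the tip, 32 mm long, foot 24 mm wide, top 6 mm above the panel. It marks the fader's proper place: the fader is set when both are equal along y. Axes as the panel's. It slides stiffly (8 N) if pushed.
- button (a joint): Travel of the push button, 0 released to 0.006 m fully pressed. Springs back; 1.5 N to start, 5 N fully pressed; it switches at 0.004 m.
- button_top (a point): Centre of the round steel push button's top, 22 mm above the panel when released, 28 mm across, in a black collar 44 mm across and 12 mm high. Axes as the panel's; pressed along -z. It lies at panel x = 0, y = +95 mm.
- fan_box: A like box, 150 mm wide, fixed to the counter to the left or right of the first, same slope, depth, heights and guard; it has a fader with a narrow cap (fan), no pointer and no button. Origin at the centre of its underside.
- fan_fader_line (a point): Centre of the top of the fan box's narrow black fader cap, 24 x 10 mm, top 25 mm above the panel.
- pepper_jar: Bystander: small closed glass jar, 42 mm across, 70 mm tall, steel cap, standing between the two boxes; origin at the centre of its underside
- oil_bottle: Bystander: green glass bottle, 64 mm across, 210 mm tall; origin at the centre of its underside
- steel_cup: Bystander: open steel cup, 76 mm across, 80 mm tall; origin at the centre of its underside
- spatula: Bystander: spatula with a black handle, 280 mm long, lying flat; origin at its middle
- cheese_bowl: Bystander: steel bowl, 140 mm across, 50 mm tall, holding three white balls; origin at the centre of its underside

How it is judged:
By the outcome, as a careful person would: the job done as asked, in the order asked, and still so for the second after the job is handed in, with the robot touching nothing.
It also fails if it takes over 45 s, if anything falls off the work surface, if the arm or the gripper's body presses on something with over 40 N, if the wrist force passes 120 N, or if a joint passes its speed limit or range.

### The arm

A 7-joint arm with a two-finger parallel gripper is mounted at the origin on the work surface. World frame = base frame: x ahead of the robot, y to its left, z up, the work surface at z = 0. Lengths are in mm, angles in rad, forces in N, time in s.
With the tool pointing down it reaches from about 400 to 850 mm from the base axis. Payload 10.4 kg.
Tool frame: the origin (TCP) lies on the front face of the gripper's body, between the roots of the fingers; the fingertips stand 70 mm ahead of it and the grasp point (between the pads) lies 51 mm ahead of it (ctrl.hold_point_z is the distance from the TCP to the grasp point, in mm); z points along the fingers, y is the line along which they close (so a half turn about z gives the same grasp; the last joint's range is limited). The gripper opens to 87 mm and grips with 3 to 60 N. Pads are 19 mm wide; open, the fingers measure 117 mm over their backs; the gripper's body (75 mm by 190 mm) begins 51 mm behind the grasp point.
Start: joints at [1.272, 0.332, -0.065, 1.46, 0.022, 1.35, -0.088], TCP at [170.216, -601.391, 292.276] pointing down, gripper open.
Joint ranges: [-2.6, 2.6], [-0.5, 2.12], [-1.47, 1.34], [0.16, 2.42], [-1.27, 4.41], [0.06, 2.06], [-2.6, 2.6]. Speed limits (rad/s): [2.22, 2.22, 2.79, 2.79, 3.14, 3.14, 3.14].

### API

Orientations are given as a unit quaternion [x, y, z, w].
In Python, from bench import ctrl, optics gives the robot as it stands.
- The arm moves only by the shell command python3 -m inch 'ROWS' [OPENING]. ROWS is JSON, one flat list of numbers, 6 for each row, row after row: the shift along the world's x, y, z normalised to -1 to 1, where 1 is 0.3 m, then the turn, a rotation vector about the world's x, y, z normalised to -1 to 1, where 1 is 90 degrees. A call has exactly 5 rows; each row is the pose to reach, as a shift and turn from the pose commanded when the call began; what a row does not reach only later rows make up. A row lasts 1/10 s, in which the tool goes at most 50 mm and 8.59 degrees, less where a joint would pass 70% of its speed; a pose out of reach is approached as far as the arm can. A call with a number of a shift or a turn outside -1 to 1 is refused whole. A call with a gripper value outside its range is refused whole. OPENING is the opening, from 0 (shut) to 1 (fully open), set as the call begins (- or left out, the last holds). The fingers move at their own pace and stop on an object; the grip force is fixed at half the most. Time passes only in rows, so rows that repeat a pose let the fingers close, or fill a call up. It gives the time, the measured TCP pose, the force, the opening and the grip force at its end, in the units of the state.
- ctrl.read_state(): the state, without advancing time (a new reading comes with each control period).
- optics.capture(name): name is "scene" or "top" or "wrist"; returns the picture (384x512x3 uint8, red, green, blue); there is no depth.
- optics.calibration(name): a dict with "mtx" (3x3 intrinsics, pixels), "k1" (the pictures are not rectified: a ray, as slopes to the right and down, at radius r is drawn at 1 + k1 r^2 times it, then the intrinsics apply), "rvec" (rotation vector, rad) and "tvec" (3), from world to camera coordinates, as OpenCV has them. Camera axes: x right, y down, z forward; pixel columns grow to the right and rows downward; lengths in mm; the calibration is good to about 2 mm. A picture is of the moment at which its call begins: read the wrist's pose just before it. calibration takes no time and is no camera call; for the wrist camera it gives the pose at the moment of the call.
- ctrl.sign_off(): hands the job in; it is judged then, once.
The state is a dict: "time": time; "joints": joint angles; "joint_vel": joint speeds; "joint_torque": joint torques, N m; "eef_pos": TCP position; "ee_rot": TCP orientation; "force": force on the tool from outside, world axes, zero at the start; "moment": the same for the moment, N m; "width": finger opening in mm; "gripper_force": force on a finger pad.
Only numpy, scipy, OpenCV 4.12 (cv2) and the standard library are available. Lean on these libraries where they do the work, as an engineer would, in place of code of your own. Each camera call takes 0.05 s, during which the arm holds its last target. There are 200 camera calls.

## Working session

There is one attempt and no reset: what is moved stays moved. The work goes in short steps, Python scripts to look and compute and a shell command to move; the robot and the scene stay as the last step left them, time stands still between calls to the robot, and variables do not carry over. Pictures are saved under pics/ and viewed, at most 10 in all, crops included, and the job is handed in when it is done.

```bash
mkdir -p pics; ls; python3 - <<'E'
from bench import ctrl, optics
import cv2, numpy as np
s=ctrl.read_state(); print(s)
a=optics.capture("scene"); b=optics.capture("top")
for n,i in(("scene",a),("top",b)):
    cv2.imwrite(f"pics/{n}0.png",i[:,:,::-1])
    print(optics.calibration(n))
E
```

```text
pics
{'time': 0.0, 'joints': array([ 1.27240033,  0.33284521, -0.06471267,  1.46095138,  0.02161727,
        1.34988304, -0.08851306]), 'joint_vel': array([-0.00156936, -0.00049838, -0.00128082,  0.00095661, -0.00304012,
       -0.00119752,  0.00149505]), 'joint_torque': array([-5.45932119e-05, -6.23250532e+01,  2.44673219e-02, -3.89888871e+01,
       -6.14184444e-02,  3.97337589e-02,  1.22168326e-04]), 'eef_pos': array([ 170.11813108, -601.10191365,  291.4657477 ]), 'ee_rot': array([ 9.90505245e-01,  1.37473180e-01, -1.33913976e-04, -6.82351809e-04]), 'force': array([ 0.08761585,  0.38736076, -0.06808976]), 'moment': array([-0.0181728 , -0.00021551,  0.00068464]), 'gripper_force': 0.0, 'width': 87.06809325525472}
{'mtx': array([[434.56370013,   0.        , 247.38604387],
       [  0.        , 434.56370013, 190.2104509 ],
       [  0.        ,   0.        ,   1.        ]]), 'k1': -0.025823658210242698, 'rvec': array([ 2.58183978,  0.62244871, -0.14777951]), 'tvec': array([-406.94981183, -115.1066328 , 1509.09691428])}
{'mtx': array([[375.47843491,   0.        , 255.5785389 ],
       [  0.        , 375.47843491, 184.65250413],
       [  0.        ,   0.        ,   1.        ]]), 'k1': -0.10408514752862184, 'rvec': array([ 2.17748121, -2.12072169,  0.17441083]), 'tvec': array([ -24.79377464,  464.74189725, 1214.35252418])}
```

```bash
python3 - <<'E'
import cv2
for n in("scene","top"):
    i=cv2.imread(f"pics/{n}0.png"); cv2.imwrite(f"pics/{n}0b.png",cv2.resize(i,(800,600),interpolation=cv2.INTER_CUBIC))
E
```

```text
(no output)
```

View pics/scene0b.png

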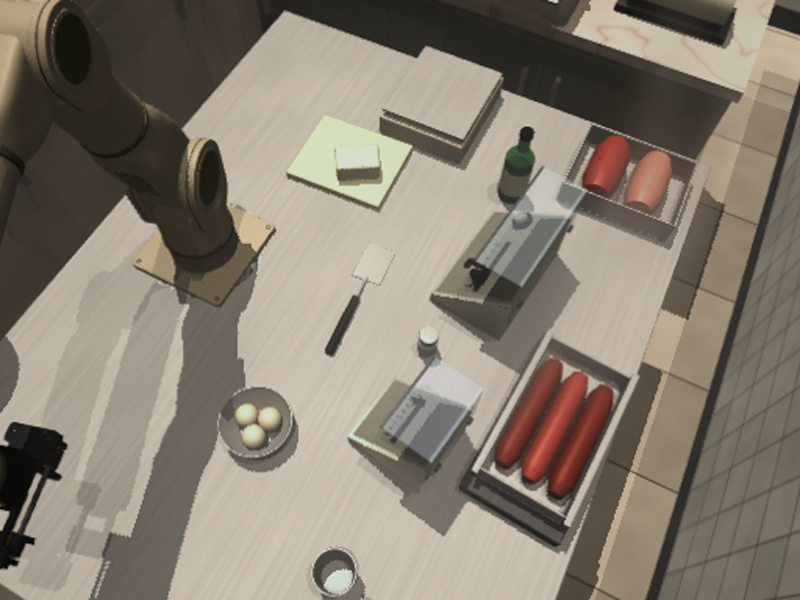

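View pics/top0b.png

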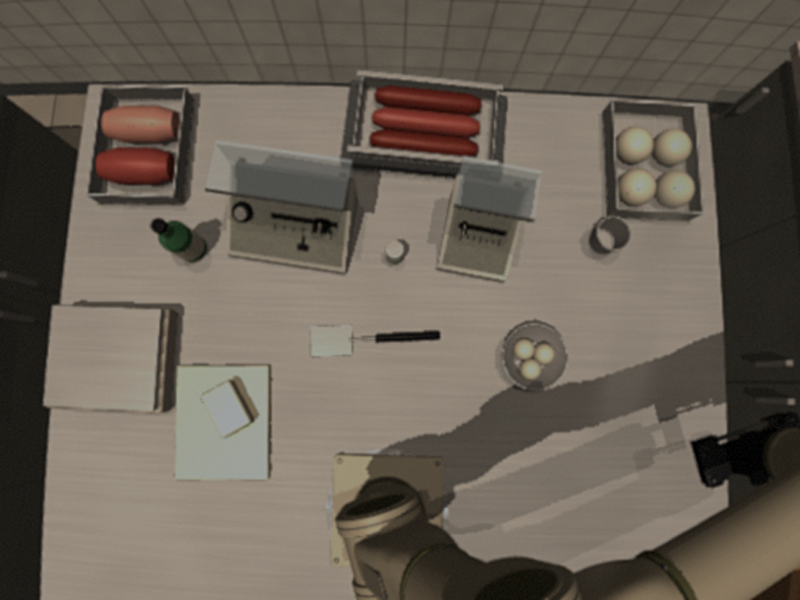

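The top view shows the dimmer box at about (290,210), with the cap at (322,226), pointer at (303,242) and button at (241,212). I'll zoom in on both views.

```bash
cat > h.py <<'E'
import numpy as np, cv2
from scipy.spatial.transform import Rotation as R
def ray(c,uv):
    K=c["mtx"]; d=np.array([(uv[0]-K[0,2])/K[0,0],(uv[1]-K[1,2])/K[1,1]]); p=d.copy()
    for _ in range(20): p=d/(1+c["k1"]*(p@p))
    M=R.from_rotvec(c["rvec"]).as_matrix()
    return -M.T@c["tvec"], M.T@np.array([p[0],p[1],1])
def plane(c,uv,p0,n):
    o,d=ray(c,uv); return o+d*((np.asarray(p0)-o)@n)/(d@n)
def proj(c,P):
    k=np.array([c["k1"],0,0,0,0.]); return cv2.projectPoints(np.atleast_2d(P).astype(float),c["rvec"],c["tvec"],c["mtx"],k)[0][:,0]
def box(o,yaw):  # returns panel origin, panel axes (cols)
    Z=R.from_euler('z',yaw).as_matrix(); a=np.radians(35)
    A=Z@np.array([[np.cos(a),0,-np.sin(a)],[0,1,0],[np.sin(a),0,np.cos(a)]])
    return np.array([o[0],o[1],0])+[0,0,89.5],A
E
python3 - <<'E'
import cv2, numpy as np
a=cv2.imread("pics/top0.png")[85:185,125:235]; b=cv2.imread("pics/scene0.png")[100:220,270:380]
a=cv2.resize(a,(770,700)[:2],interpolation=cv2.INTER_CUBIC)
f=5.4
A=cv2.imread("pics/top0.png")[88:180,128:238]
cv2.imwrite("pics/topc.png",cv2.resize(np.clip(A*1.5,0,255).astype(np.uint8),None,fx=6.5,fy=6.5,interpolation=cv2.INTER_CUBIC))
E
```

```text
(no output)
```

View pics/topc.png

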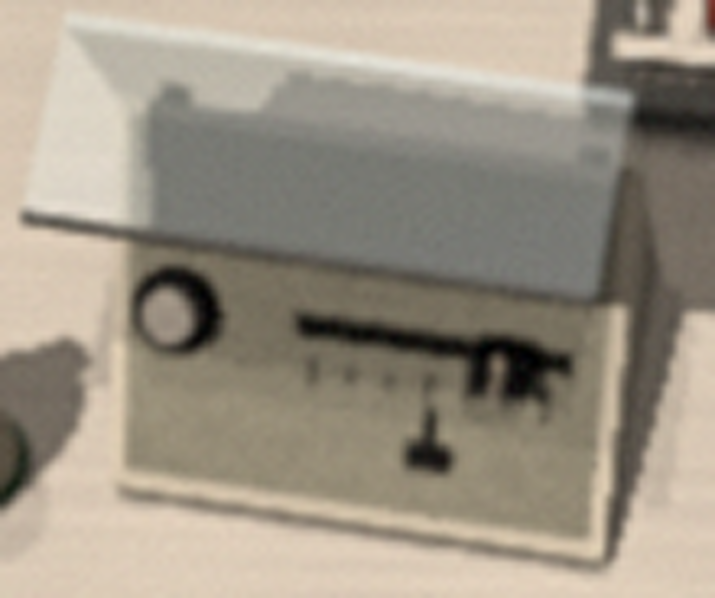

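The crop shows the button at (175,310), cap line at about (505,365), pointer tip at (431,412), guard corners at (25,215) and (600,298), and front corners at (120,488) and (606,562).

```bash
cat > fit.py <<'E'
from h import *
from bench import optics
from scipy.optimize import least_squares
c=optics.calibration("top"); print("cam",ray(c,(256,192))[0].round())
px=lambda u,v:np.array([128+(u+.5)/6.5-.5,88+(v+.5)/6.5-.5])
q=np.array([px(175,310),px(25,216),px(600,298),px(120,488),px(606,562)])
def pts(x):
    o,A=box(x[:2],x[2]); Z=R.from_euler('z',x[2]).as_matrix(); b=np.array([x[0],x[1],0])
    return np.vstack([o+A@[0,95,22]]+[b+Z@v for v in ([-8,130,235],[-8,-130,235],[-85,130,30],[-85,-130,30])])
s=least_squares(lambda x:(proj(c,pts(x))-q).ravel(),[550,150,0],x_scale=[100,100,.1])
print(s.x, s.fun.reshape(-1,2).round(2))
o,A=box(s.x[:2],s.x[2])
for n,p,h in(("tip",px(431,412),6),("line",px(505,350),33),("linelow",px(505,365),33),("btn",px(175,310),22)):
    print(n,(A.T@(plane(c,p,o+A[:,2]*h,A[:,2])-o)).round(1))
E
python3 fit.py
```

```text
cam [ 279.    0. 1270.]
[ 6.02680111e+02  2.22326331e+02 -1.27600470e-01] [[-0.42  1.06]
 [ 0.3   0.18]
 [ 0.21  0.59]
 [-0.41 -1.1 ]
 [ 0.25 -0.89]]
tip [-36.4 -34.3   6. ]
line [ 12.9 -73.8  33. ]
linelow [  5.2 -74.4  33. ]
btn [ 3.8 93.7 22. ]
```

```bash
cat > goal.py <<'E'
from h import *
from bench import ctrl,optics
o,A=box([602.7,222.3],-0.1276)
def goal(x,y,z,tip=70):
    """tool tip at panel (x,y,z): TCP position and rotation"""
    M=np.column_stack([A[:,0],-A[:,1],-A[:,2]])
    return o+A@[x,y,z+tip],M
def show(x,y,z,tip=70):
    p,M=goal(x,y,z,tip); s=ctrl.read_state()
    print("goal",p.round(1),"shift/300",((p-s["eef_pos"])/300).round(4),"turn/90",(R.from_matrix(M@R.from_quat(s["ee_rot"]).as_matrix().T).as_rotvec()/(np.pi/2)).round(4))
    t=s["eef_pos"]+R.from_quat(s["ee_rot"]).as_matrix()@[0,0,tip]
    print("t",round(s["time"],2),"tip in panel",(A.T@(t-o)).round(1))
if __name__=="__main__":
    show(-20,-20,150)
    s=ctrl.read_state();c=optics.calibration("wrist"); M=R.from_quat(s["ee_rot"]).as_matrix()
    e=lambda v:(M.T@v).round(3)
    C=ray(c,(256,192)); print(e(C[0]-s["eef_pos"]),e(C[1]),c["mtx"][0,0])
E
python3 goal.py; python3 -m inch '[0.12,0.1,0.06,0,0,0, 0.24,0.2,0.12,0,0,0, 0.36,0.32,0.16,0,0,0, 0.48,0.42,0.2,0,0,0, 0.6,0.52,0.22,0,0,0]' 0.6
```

```text
goal [458.7 220.6 258.2] shift/300 [ 0.962   2.7391 -0.111 ] turn/90 [ 0.0282 -0.3905 -0.249 ]
t 0.1 tip in panel [-189.9 -871.7  294.2]
[ 77.826   0.345 -91.88 ] [-0.286 -0.018  0.958] 276.61195711909414
time: 0.6
eef_pos: [351.5, -443.9, 359.3]
ee_rot: [0.991, 0.137, 0.0, 0.001]
force: [1.2, -1.5, -0.9]
width: 56.5
gripper_force: 0.0
```

```bash
python3 -m inch '[0.02,0.16,0,0.006,-0.078,-0.05, 0.04,0.32,0,0.011,-0.156,-0.1, 0.06,0.48,0,0.017,-0.234,-0.15, 0.08,0.64,0,0.022,-0.312,-0.2, 0.1,0.8,0,0.028,-0.39,-0.249]' >/dev/null; python3 -m inch '[0.02,0.16,0,0,0,0, 0.04,0.32,0,0,0,0, 0.06,0.48,0,0,0,0, 0.08,0.64,0,0,0,0, 0.1,0.8,0,0,0,0]'; python3 goal.py
```

```text
time: 1.6
eef_pos: [425.8, -58.6, 353.0]
ee_rot: [0.953, -0.062, 0.296, 0.019]
force: [0.6, -0.8, -0.1]
width: 52.0
gripper_force: 0.0
goal [458.7 220.6 258.2] shift/300 [ 0.1097  0.9306 -0.3159] turn/90 [-0.0007 -0.0058  0.0021]
t 1.6 tip in panel [  36.1 -301.2  226. ]
[ 77.56    0.16  -91.742] [-0.287 -0.018  0.958] 276.61195711909414
```

```bash
python3 -m inch '[0.02,0.16,0,0,0,0, 0.04,0.32,0,0,0,0, 0.06,0.48,-0.05,0,0,0, 0.08,0.64,-0.1,0,0,0, 0.1,0.8,-0.15,0,0,0]'>/dev/null;  python3 goal.py; 
```

```text
goal [458.7 220.6 258.2] shift/300 [ 0.012   0.1291 -0.1668] turn/90 [-0.0003 -0.0058 -0.0002]
t 2.1 tip in panel [  9.2 -58.9 190.2]
[ 77.543   0.182 -91.715] [-0.287 -0.018  0.958] 276.61195711909414
```

```bash
python3 -m inch '[0.01,0.1,-0.1,0,-0.006,0, 0.01,0.12,-0.16,0,-0.006,0, 0.01,0.12,-0.16,0,-0.006,0, 0.01,0.12,-0.16,0,-0.006,0, 0.01,0.12,-0.16,0,-0.006,0]'>/dev/null;  python3 goal.py; python3 - <<'E'
from bench import ctrl,optics
import cv2,pickle
c=optics.calibration("wrist"); i=optics.capture("wrist"); pickle.dump((c,i),open("w1.pkl","wb"))
cv2.imwrite("pics/w1.png",cv2.resize(i[:,:,::-1],(800,600),interpolation=cv2.INTER_CUBIC))
E
```

```text
goal [458.7 220.6 258.2] shift/300 [-0.0017  0.0199 -0.0121] turn/90 [-0.      0.0005  0.0016]
t 2.6 tip in panel [-16.8 -25.9 152.3]
[ 77.552   0.168 -91.72 ] [-0.287 -0.018  0.958] 276.61195711909414
```

View pics/w1.png

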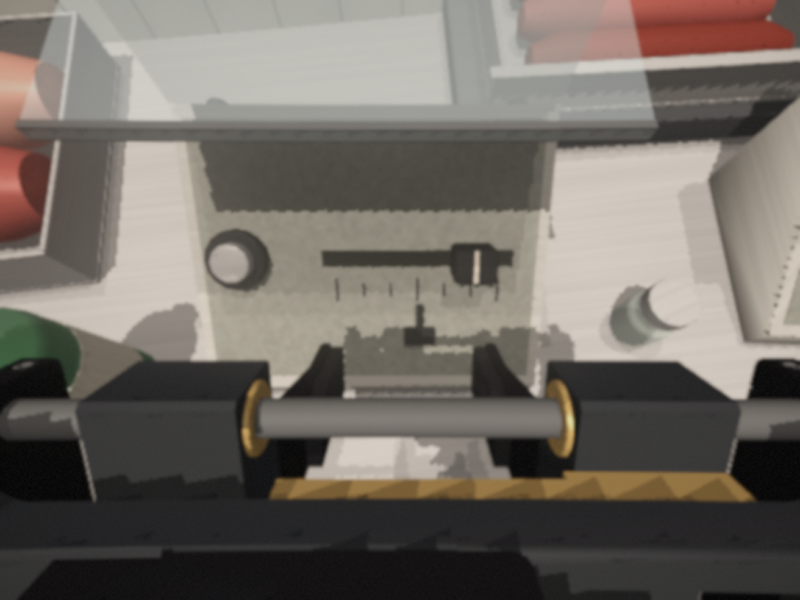

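The wrist view shows the cap line at (477,267), pointer tip at (420,306), button at (231,262) and track from (322,258) to (513,258).

```bash
cat > m.py <<'E'
import sys,pickle
from goal import *
c,im=pickle.load(open("w1.pkl","rb"))
q=lambda u,v:np.array([(u+.5)*.64-.5,(v+.5)*.64-.5])
g=cv2.cvtColor(im,cv2.COLOR_RGB2GRAY).astype(int)
print(g[165:178,298:314]); print(g[192:222,262:277])
for n,(u,v),h in(("line",(477,267),33),("linebot",(477,284),33),("linetop",(478,250),33),("tip",(420,305),6),("foot",(419,336),6),("btn",(231,262),22),("trL",(322,258),0),("trR",(513,258),0)):
    print(n,(A.T@(plane(c,q(u,v),o+A[:,2]*h,A[:,2])-o)).round(1))
E
python3 m.py
```

```text
[[ 58  58  58  60  75 121 162 172 147 101  67  57  57  57  57  57]
 [ 57  57  58  59  76 123 163 172 147 102  68  58  58  58  56  57]
 [ 58  57  58  59  77 123 164 172 146 101  67  58  57  57  58  58]
 [ 58  58  58  60  77 123 164 172 147 100  66  58  57  57  58  57]
 [ 59  58  58  59  79 127 168 176 148 100  67  59  58  58  58  57]
 [ 59  58  58  61  85 136 177 183 154 102  66  59  58  58  58  57]
 [ 60  58  58  64  92 145 183 188 158 105  67  60  60  59  58  58]
 [ 58  59  60  65  95 148 186 190 159 104  67  59  58  59  59  59]
 [ 60  58  60  65  96 149 185 188 155 102  67  60  59  59  60  59]
 [ 58  58  59  65  97 149 182 182 148  96  65  60  59  59  59  59]
 [ 57  59  58  65 100 151 181 178 143  92  64  59  58  59  60  58]
 [ 58  58  59  66 103 154 182 177 141  91  62  58  59  59  59  59]
 [ 59  58  59  67 108 158 184 178 141  90  63  58  59  58  58  58]]
[[152 151 149 142 128 130 143 150 152 154 153 153 152 151 151]
 [153 152 150 145 136 134 139 143 146 149 151 152 151 152 152]
 [155 154 151 143 129 120 120 122 131 142 150 152 152 151 151]
 [156 154 149 137 114  96  89  92 108 1
[... 1161 characters left out ...]
53  52  52  51  51  52  52  55  59  61  61  62  62  64  65]
 [ 52  51  51  51  52  52  52  53  54  56  57  56  58  58  61]
 [ 52  52  51  51  52  51  51  52  51  52  52  51  52  54  56]
 [ 49  51  51  51  50  51  51  51  50  51  50  51  51  51  52]
 [ 51  50  50  51  51  50  50  50  51  51  51  50  52  51  52]
 [ 52  51  52  52  52  53  51  52  53  54  57  58  58  57  58]
 [ 59  58  59  59  59  58  58  60  67  76  82  86  87  84  79]
 [ 71  70  72  73  74  73  73  75  88 105 115 120 122 121 116]]
line [ -0.4 -72.   33. ]
linebot [-12.  -72.5  33. ]
linetop [ 11.  -72.2  33. ]
tip [-35.  -35.2   6. ]
foot [-59.7 -34.5   6. ]
btn [ 1.2 94.8 22. ]
trL [-0.4 37.   0. ]
trR [  -0.9 -103.6   -0. ]
```

```bash
python3 - <<'E'
from goal import *
show(0,-72,60); show(0,-72,10)
E
```

```text
goal [519.6 160.4 196. ] shift/300 [ 0.2012 -0.1818 -0.2199] turn/90 [-0.0001  0.0007  0.0014]
t 2.65 tip in panel [-16.8 -25.7 152.4]
goal [548.  156.7 155. ] shift/300 [ 0.296  -0.1939 -0.3564] turn/90 [-0.0001  0.0007  0.0014]
t 2.65 tip in panel [-16.8 -25.7 152.4]
```

```bash
python3 -m inch '[0.06,-0.06,-0.06,0,0,0, 0.12,-0.12,-0.12,0,0,0, 0.18,-0.17,-0.18,0,0,0, 0.2,-0.18,-0.22,0,0,0, 0.2,-0.18,-0.22,0,0,0]'; python3 - <<'E'
from goal import *
show(0,-72,10)
E
```

```text
time: 3.15
eef_pos: [505.6, 148.9, 206.4]
ee_rot: [0.952, -0.061, 0.3, 0.015]
force: [0.3, 1.0, -0.2]
width: 52.2
gripper_force: 0.0
goal [548.  156.7 155. ] shift/300 [ 0.1415  0.026  -0.1713] turn/90 [-0.0049 -0.0003 -0.0011]
t 3.15 tip in panel [ -4.3 -84.6  75.7]
```

```bash
python3 -m inch '[0,0,0,0,0,0,0,0,0,0,0,0,0,0,0,0,0,0,0,0,0,0,0,0,0,0,0,0,0,0]' >/dev/null; python3 - <<'E'
from goal import *
show(0,-72,10)
E
```

```text
goal [548.  156.7 155. ] shift/300 [ 0.1429  0.0132 -0.1739] turn/90 [-0.005   0.0007 -0.0052]
t 3.65 tip in panel [ -4.5 -80.6  76.8]
```

```bash
python3 -m inch '[0.04,0.013,-0.04,0,0,0, 0.08,0.013,-0.09,0,0,0, 0.12,0.013,-0.14,0,0,0, 0.143,0.013,-0.174,0,0,0, 0.143,0.013,-0.174,0,0,0]'; python3 - <<'E'
from goal import *
show(0,-72,10)
from bench import optics
i=optics.capture("wrist"); cv2.imwrite("pics/w2.png",cv2.resize(i[:,:,::-1],(800,600),interpolation=cv2.INTER_CUBIC))
E
```

```text
time: 4.15
eef_pos: [510.5, 130.5, 191.2]
ee_rot: [0.953, -0.053, 0.299, 0.003]
force: [-0.6, 0.1, -0.7]
width: 52.4
gripper_force: 0.0
goal [548.  156.7 155. ] shift/300 [ 0.1251  0.0874 -0.1206] turn/90 [-0.0169 -0.0001 -0.0151]
t 4.15 tip in panel [  -7.3 -100.3   59.1]
```

View pics/w2.png

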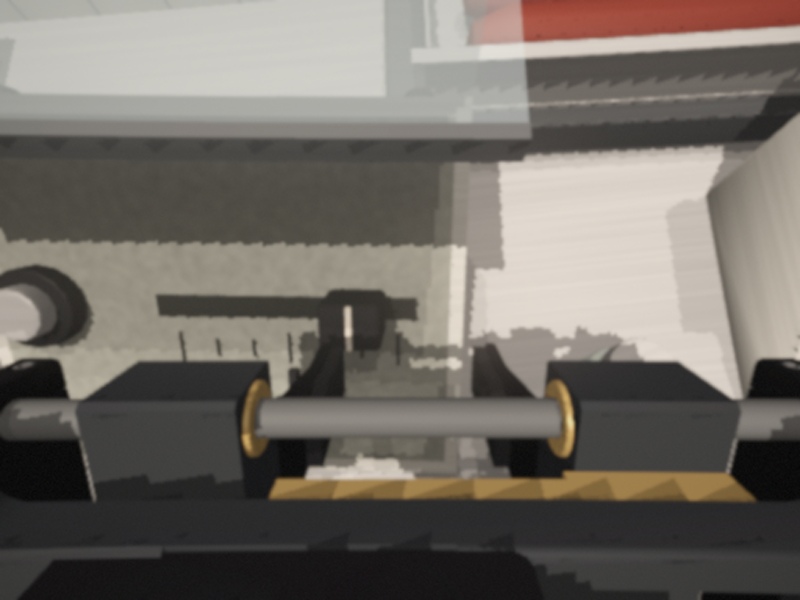

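The gripper has drifted 28 mm to -y instead of descending: the cap is at (350,320) and the fingers straddle x≈405. That suggests a joint limit.

```bash
python3 -m inch '[0,0,0,0,0,0,0,0,0,0,0,0,0,0,0,0,0,0,0,0,0,0,0,0,0,0,0,0,0,0]' >/dev/null; python3 - <<'E'
from goal import *
show(0,-72,10); print(ctrl.read_state()["joints"].round(3)); print(ctrl.read_state()["force"], ctrl.read_state()["joint_torque"].round(1))
E
```

```text
goal [548.  156.7 155. ] shift/300 [ 0.1243  0.0835 -0.1233] turn/90 [-0.0165  0.0009 -0.0161]
t 4.7 tip in panel [ -6.6 -99.1  59.7]
[ 1.022 -0.022 -1.468  2.191  0.599  0.483 -2.603]
[ 0.27340734 -0.43397447 -0.18258612] [ -0.   -6.8   0.8 -35.4   1.2  -1.8  -0. ]
```

Joints 3 and 7 are at their limits, so the redundancy wandered into a bad posture. I'll back off and swing left to pull joint 1 round. Then I'll use the half-turned grasp, which also puts the camera on the front side of the panel.

```bash
cat > j.py <<'E'
from goal import *
s=ctrl.read_state(); M=R.from_quat(s["ee_rot"]).as_matrix()
print("t",round(s["time"],2),"pos",s["eef_pos"].round(1),"j",s["joints"].round(2),"toolx",M[:,0].round(2),"toolz",M[:,2].round(2))
E
python3 -m inch '[-0.06,0.03,0.14,0,0,0, -0.13,0.08,0.28,0,0,0, -0.2,0.12,0.42,0,0,0, -0.27,0.17,0.55,0,0,0, -0.27,0.17,0.55,0,0,0]'>/dev/null; python3 j.py
python3 -m inch '[0,0.16,0,-0.053,0.007,0.076, 0,0.32,0,-0.106,0.014,0.152, 0,0.48,0,-0.16,0.02,0.23, 0,0.64,0,-0.213,0.027,0.305, 0,0.8,0,-0.266,0.034,0.382]'>/dev/null; python3 j.py
```

```text
t 5.2 pos [437.3 176.2 339.2] j [ 0.45 -0.47 -0.87  2.1  -0.09  0.81 -2.1 ] toolx [ 0.81 -0.1   0.57] toolz [ 0.57 -0.04 -0.82]
t 5.7 pos [424.1 366.8 348.7] j [ 0.83 -0.5  -1.47  1.81 -0.12  0.93 -1.71] toolx [0.71 0.53 0.46] toolz [ 0.56 -0.02 -0.83]
```

```bash
python3 -m inch '[0.05,0.1,0.05,-0.053,0.007,0.076, 0.1,0.1,0.1,-0.106,0.014,0.152, 0.15,0.1,0.15,-0.16,0.02,0.23, 0.2,0.1,0.2,-0.213,0.027,0.305, 0.2,0.1,0.2,-0.266,0.034,0.382]'>/dev/null; python3 j.py
python3 -m inch '[0,0,0,-0.053,0.007,0.076, 0,0,0,-0.106,0.014,0.152, 0,0,0,-0.16,0.02,0.23, 0,0,0,-0.213,0.027,0.305, 0,0,0,-0.266,0.034,0.382]'>/dev/null; python3 j.py
```

```text
t 6.2 pos [460.1 364.8 419.1] j [ 0.97 -0.5  -1.47  1.65 -0.18  1.05 -0.85] toolx [0.24 0.96 0.13] toolz [ 0.55 -0.02 -0.84]
t 6.7 pos [453.  359.3 418.6] j [ 0.97 -0.5  -1.47  1.64 -0.17  1.1  -0.12] toolx [-0.35  0.9  -0.27] toolz [ 0.53 -0.05 -0.85]
```

```bash
cat > kin.py <<'E'
from goal import *
import itertools
from scipy.optimize import least_squares
D=[([1.27240033,.33284521,-.06471267,1.46095138,.02161727,1.34988304,-.08851306],[170.1,-601.1,291.5],R.from_quat([.990505,.137473,-.000134,-.00068]).as_matrix())]
for j,p,x,z in [([.45,-.47,-.87,2.1,-.09,.81,-2.1],[437.3,176.2,339.2],[.81,-.1,.57],[.57,-.04,-.82]),([.83,-.5,-1.47,1.81,-.12,.93,-1.71],[424.1,366.8,348.7],[.71,.53,.46],[.56,-.02,-.83]),([.97,-.5,-1.47,1.65,-.18,1.05,-.85],[460.1,364.8,419.1],[.24,.96,.13],[.55,-.02,-.84]),([.97,-.5,-1.47,1.64,-.17,1.1,-.12],[453,359.3,418.6],[-.35,.9,-.27],[.53,-.05,-.85])]:
    D.append((j,p,np.column_stack([x,np.cross(z,x),z])))
Rz=lambda a:R.from_euler('z',a).as_matrix(); Ry=lambda a:R.from_euler('y',a).as_matrix()
def fk(q,S,P):
    h,L1,a,L2,b,L3,o1,o3,o5,o7=P; v=lambda *t:np.array(t)
    M=Rz(S[0]*q[0]+o1)@Ry(q[1]); p=v(0,0,h)+M@v(0,0,L1)
    M=M@Rz(S[1]*q[2]+o3); p=p+M@v(a,0,0); M=M@Ry(q[3]); p=p+M@v(-a,0,L2)
    M=M@Rz(S[2]*q[4]+o5)@Ry(q[5]); p=p+M@v(b,0,L3); return p,M@Rz(S[3]*q[6]+o7)
def res(P,S):
    r=[]
    for q,p,M in D:
        pp,MM=fk(q,S,P); r+=list((pp-p)/500)+list((MM-M).ravel())
    return np.array(r)
if __name__=="__main__":
    import pickle; best=None
    for S in itertools.product([1,-1],repeat=4):
      for o1 in(0,np.pi,-2.57):
       for o7 in (0,np.pi/2,-np.pi/2):
        f=least_squares(res,[300,400,0,400,50,250,o1,0,0,o7],args=(S,),x_scale=[100]*6+[.5]*4,max_nfev=60)
        if best is None or f.cost<best[0]: best=(f.cost,S,f.x); print(best[0],S,f.x.round(2))
    pickle.dump(best,open("kin.pkl","wb"))
    for q,p,M in D: pp,MM=fk(q,best[1],best[2]); print((pp-p).round(1),abs(MM-M).max().round(3))
E
python3 kin.py
```

```text
7.607015093897087 (1, 1, 1, 1) [ 2.18895e+03 -1.20170e+02 -3.13390e+02 -9.60500e+01  7.38300e+01
  1.59102e+03  1.30000e-01  9.00000e-02 -1.60000e-01 -2.17000e+00]
4.012704528150988 (1, 1, 1, -1) [ 2.18103e+03 -1.98790e+02 -3.34170e+02 -9.78700e+01  4.51000e+01
  1.49472e+03  1.50000e-01  1.90000e-01 -1.90000e-01  7.10000e-01]
4.012704526088905 (1, 1, 1, -1) [ 2.18104e+03 -1.98870e+02 -3.34190e+02 -9.78600e+01  4.50500e+01
  1.49464e+03  1.50000e-01  1.90000e-01 -1.90000e-01  7.10000e-01]
3.7801229357834667 (1, 1, 1, -1) [ 2.05998e+03 -1.58876e+03 -2.90240e+02 -2.47220e+02 -8.68510e+02
  2.23780e+02  6.30000e+00 -1.11000e+00  5.80000e-01 -1.07000e+00]
3.76097530725548 (1, 1, 1, -1) [-1.21874e+03  1.78232e+03 -2.50040e+02  8.35790e+02  4.53590e+02
 -6.19430e+02  2.77000e+00 -2.99000e+00  1.28000e+00 -6.65000e+00]
3.705364740252737 (1, 1, -1, -1) [ 1.93180e+03 -1.48638e+03  2.05700e+01 -2.73010e+02 -4.33880e+02
  4.05800e+02  2.00000e-01 -1.37000e+00  4.40000e-01 -1.24000e+00]
3.705364736355114 (1, 1, -1, -1) [ 1.93186e+03 -1.48631e+03  2.03900e+01 -2.73060e+02 -4.34140e+02
  4.05850e+
[... 1382 characters left out ...]
4.0906e+02  5.9100e+00  4.8316e+02 -1.3450e+01  1.9915e+02
 -3.0000e-02 -6.0000e-02  3.0000e-02  1.4800e+00]
0.001190196905845394 (-1, -1, -1, -1) [ 2.0909e+02  4.0906e+02  5.9100e+00  4.8316e+02 -1.3450e+01  1.9915e+02
 -3.0000e-02 -6.0000e-02  3.0000e-02  1.4800e+00]
0.0011901969058449727 (-1, -1, -1, -1) [ 2.0909e+02  4.0906e+02  5.9100e+00  4.8316e+02 -1.3450e+01  1.9915e+02
 -3.0000e-02 -6.0000e-02  3.0000e-02  1.4800e+00]
0.001190196905844783 (-1, -1, -1, -1) [ 2.0909e+02  4.0906e+02  5.9100e+00  4.8316e+02 -1.3450e+01  1.9915e+02
  6.2600e+00 -6.0000e-02  3.0000e-02  1.4800e+00]
[4.  1.1 2. ] 0.011
[-7.9 11.6 -1.8] 0.006
[1.  3.6 1.3] 0.005
[ 3.5 -6.9 -1.3] 0.01
[ 4.4 -4.4 -0.3] 0.006
```

The model fits well. Next I'll find which postures are feasible at the working poses.

```bash
cat > ik.py <<'E'
from kin import *
import pickle
_,S,P=pickle.load(open("kin.pkl","rb"))
lo=np.array([-2.6,-.5,-1.47,.16,-1.27,.06,-2.6]);hi=np.array([2.6,2.12,1.34,2.42,4.41,2.06,2.6])
rng=np.random.default_rng(0)
def scan(p,M,tag):
    out={}
    for j3 in np.arange(-1.4,1.35,.2):
        for k in range(12):
            q0=rng.uniform(lo,hi); q0[0]=rng.uniform(-1,1); i=[0,1,3,4,5,6]
            def f(x):
                q=q0.copy(); q[i]=x; q[2]=j3; pp,MM=fk(q,S,P); return np.r_[(pp-p)/200,(MM-M).ravel()]
            r=least_squares(f,q0[i],bounds=(lo[i],hi[i]),max_nfev=60)
            if r.cost<1e-5:
                q=q0.copy();q[i]=r.x;q[2]=j3; out[tuple(q.round(1))]=q
    print(tag); [print("  ",q.round(2),"margin",np.minimum(q-lo,hi-q).min().round(2)) for q in out.values()]
for y,z in((-72,10),(-35,10),(95,18)):
    p,M=goal(0,y,z)
    scan(p,M,("norm",y)); scan(p,M@np.diag([-1,-1,1]),("flip",y))
E
python3 ik.py
```

```text
('norm', -72)
   [-0.82  0.19  0.4   2.08  0.55  0.4  -2.59] margin 0.01
   [-1.01  0.21  0.6   2.08  0.44  0.38 -2.5 ] margin 0.1
   [-1.19  0.25  0.8   2.08  0.29  0.36 -2.38] margin 0.22
   [-1.37  0.33  1.    2.08  0.04  0.35 -2.19] margin 0.29
   [-1.52  0.47  1.2   2.08 -0.38  0.38 -1.85] margin 0.14
('flip', -72)
   [ 0.79  0.54 -1.4   2.06  1.37  0.8   0.06] margin 0.07
   [ 0.66  0.37 -1.2   2.07  1.19  0.65  0.13] margin 0.27
   [ 0.49  0.28 -1.    2.07  1.07  0.57  0.2 ] margin 0.35
   [ 0.31  0.23 -0.8   2.07  0.98  0.52  0.25] margin 0.35
   [ 0.13  0.2  -0.6   2.07  0.9   0.49  0.3 ] margin 0.35
   [-0.06  0.18 -0.4   2.07  0.83  0.47  0.35] margin 0.35
   [-0.25  0.17 -0.2   2.07  0.77  0.45  0.39] margin 0.35
   [-0.44  0.17 -0.    2.07  0.7   0.43  0.44] margin 0.35
   [-0.63  0.18  0.2   2.07  0.63  0.41  0.49] margin 0.35
   [-0.82  0.19  0.4   2.08  0.55  0.4   0.56] margin 0.34
   [-1.01  0.21  0.6   2.08  0.44  0.38  0.64] margin 0.32
   [-1.19  0.25  0.8   2.08  0.29  0.36  0.76] margin 0.3
   [-1.37  0.33  1.    2.08  0.04  0.35  0.96] margin 0.29
   [-1.52  0
[... 1456 characters left out ...]
0.12  0.54 -1.    1.8   1.25  0.9  -0.05] margin 0.47
   [-0.03  0.46 -0.8   1.8   1.13  0.81 -0.  ] margin 0.62
   [-0.19  0.41 -0.6   1.81  1.02  0.75  0.05] margin 0.61
   [-0.36  0.38 -0.4   1.81  0.93  0.7   0.1 ] margin 0.61
   [-0.53  0.36 -0.2   1.81  0.83  0.66  0.16] margin 0.6
   [-0.7   0.36 -0.    1.81  0.73  0.62  0.22] margin 0.56
   [-0.88  0.37  0.2   1.81  0.62  0.59  0.29] margin 0.53
   [-1.05  0.4   0.4   1.81  0.49  0.56  0.38] margin 0.5
   [-1.22  0.44  0.6   1.81  0.32  0.54  0.49] margin 0.48
   [-1.38  0.51  0.8   1.81  0.11  0.52  0.65] margin 0.46
   [-1.52  0.61  1.    1.81 -0.19  0.53  0.86] margin 0.34
   [-1.64  0.79  1.2   1.81 -0.56  0.59  1.12] margin 0.14
```

Half-turned grasp is feasible over nearly the whole redundancy range, so I'll finish the turn.

```bash
sed -i 's/np.column_stack(\[A\[:,0\],-A\[:,1\],-A\[:,2\]\])/np.column_stack([-A[:,0],A[:,1],-A[:,2]])/' goal.py; python3 - <<'E'
from goal import *
show(0,-60,130)
E
python3 -m inch '[0,0,0,-0.053,0.007,0.076, 0,0,0,-0.106,0.014,0.152, 0,0,0,-0.16,0.02,0.23, 0,0,0,-0.213,0.027,0.305, 0,0,0,-0.266,0.034,0.382]'>/dev/null; python3 j.py; python3 - <<'E'
from goal import *
show(0,-60,130)
E
```

```text
goal [481.3 177.4 253.3] shift/300 [ 0.0942 -0.6065 -0.551 ] turn/90 [-0.3641  0.0079  0.5271]
t 6.7 tip in panel [ 49.  118.3 294.9]
t 7.2 pos [448.  353.  420.3] j [ 0.96 -0.5  -1.47  1.64 -0.13  1.13  0.59] toolx [-0.77  0.37 -0.51] toolz [ 0.52 -0.08 -0.85]
goal [481.3 177.4 253.3] shift/300 [ 0.1109 -0.5852 -0.5565] turn/90 [-0.0905 -0.02    0.1501]
t 7.2 tip in panel [ 46.8 108.8 298.6]
```

```bash
python3 -m inch '[0.02,-0.11,-0.1,-0.045,-0.01,0.075, 0.05,-0.23,-0.22,-0.09,-0.02,0.15, 0.07,-0.35,-0.33,-0.09,-0.02,0.15, 0.09,-0.47,-0.44,-0.09,-0.02,0.15, 0.11,-0.585,-0.555,-0.09,-0.02,0.15]'>/dev/null; python3 j.py; python3 -m inch '[0,0,0,0,0,0,0,0,0,0,0,0,0,0,0,0,0,0,0,0,0,0,0,0,0,0,0,0,0,0]' >/dev/null;python3 j.py; python3 - <<'E'
from goal import *
show(0,-72,60)
E
```

```text
t 7.7 pos [480.9 176.1 252.6] j [ 0.83 -0.34 -1.28  2.13  0.04  0.61  0.9 ] toolx [-0.81  0.11 -0.57] toolz [ 0.57 -0.07 -0.82]
t 8.2 pos [481.5 178.2 254.8] j [ 0.83 -0.35 -1.28  2.12  0.03  0.61  0.9 ] toolx [-0.81  0.11 -0.57] toolz [ 0.57 -0.07 -0.82]
goal [519.6 160.4 196. ] shift/300 [ 0.1269 -0.0595 -0.1959] turn/90 [-0.0031  0.001   0.0026]
t 8.2 tip in panel [  1.  -59.  131.1]
```

```bash
python3 -m inch '[0.03,-0.02,-0.05,0,0,0, 0.06,-0.03,-0.1,0,0,0, 0.09,-0.05,-0.15,0,0,0, 0.127,-0.06,-0.196,0,0,0, 0.127,-0.06,-0.196,0,0,0]'>/dev/null; python3 j.py; python3 - <<'E'
from goal import *
show(0,-72,10)
import pickle
c=optics.calibration("wrist"); i=optics.capture("wrist"); pickle.dump((c,i),open("w2.pkl","wb"))
cv2.imwrite("pics/w3.png",cv2.resize(i[:,:,::-1],(800,600),interpolation=cv2.INTER_CUBIC))
E
```

```text
t 8.7 pos [513.1 157.  201.1] j [ 0.86  0.12 -1.45  2.14  0.85  0.68  0.28] toolx [-0.82  0.11 -0.56] toolz [ 0.56 -0.08 -0.83]
goal [548.  156.7 155. ] shift/300 [ 0.1164 -0.001  -0.1536] turn/90 [ 0.0005 -0.0078  0.0052]
t 8.7 tip in panel [ -2.8 -76.6  67.7]
```

View pics/w3.png

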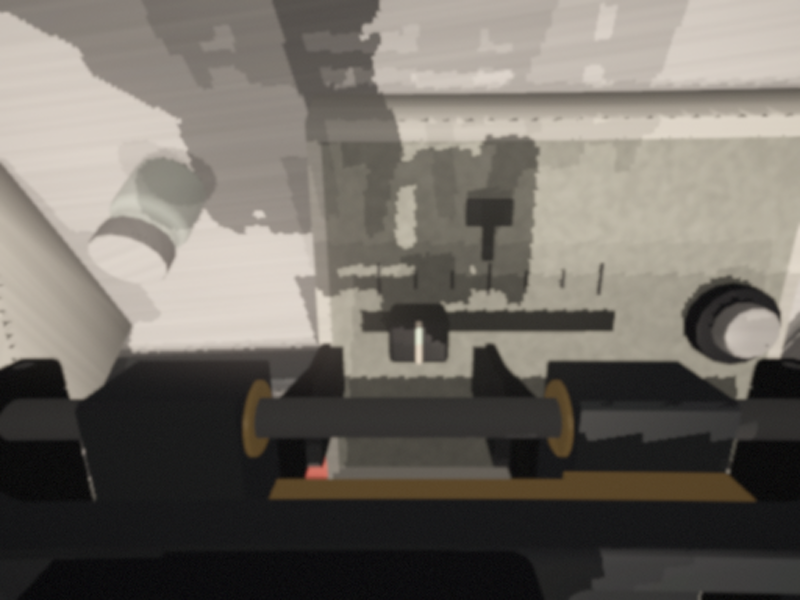

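The view is clear: cap line at (419,343), pointer tip (488,258) with foot (489,212), button (752,332). The cap lies between the fingers.

```bash
python3 - <<'E'
import pickle
from goal import *
c,im=pickle.load(open("w2.pkl","rb"))
q=lambda u,v:np.array([(u+.5)*.64-.5,(v+.5)*.64-.5])
for n,(u,v),h in(("line",(419,343),33),("tip",(488,259),6),("foot",(489.5,212),6),("btn",(752,332),22),("trL",(613,320),0),("trR",(361,321),0)):
    print(n,(A.T@(plane(c,q(u,v),o+A[:,2]*h,A[:,2])-o)).round(1))
E
python3 -m inch '[0,0,0,0,0,0,0,0,0,0,0,0,0,0,0,0,0,0,0,0,0,0,0,0,0,0,0,0,0,0]' >/dev/null;python3 j.py; python3 - <<'E'
from goal import *
show(0,-72,10)
E
```

```text
line [ -0.1 -71.4  33. ]
tip [-36.4 -34.7   6. ]
foot [-60.6 -35.1   6. ]
btn [-1.4 95.8 22. ]
trL [-0.5 37.2  0. ]
trR [  -0.4 -103.4   -0. ]
t 9.25 pos [511.9 157.6 201.4] j [ 0.86  0.12 -1.45  2.14  0.84  0.68  0.29] toolx [-0.82  0.11 -0.56] toolz [ 0.56 -0.08 -0.83]
goal [548.  156.7 155. ] shift/300 [ 0.1204 -0.003  -0.1547] turn/90 [ 0.0015 -0.0083  0.0042]
t 9.25 tip in panel [ -3.7 -76.2  68.6]
```

```bash
python3 -m inch '[0.03,0,-0.04,0,-0.004,0, 0.06,0,-0.08,0,-0.008,0, 0.09,0,-0.12,0,-0.008,0.004, 0.12,-0.003,-0.155,0,-0.008,0.004, 0.12,-0.003,-0.155,0,-0.008,0.004]'; python3 j.py; python3 - <<'E'
from goal import *
show(0,-72,10)
E
```

```text
time: 9.75
eef_pos: [547.9, 156.5, 153.3]
ee_rot: [0.061, 0.952, -0.019, 0.298]
force: [-0.0, 0.1, 0.8]
width: 52.5
gripper_force: 0.0
t 9.75 pos [547.9 156.5 153.3] j [ 0.58  0.34 -1.2   2.12  1.18  0.73  0.06] toolx [-0.81  0.1  -0.57] toolz [ 0.57 -0.07 -0.82]
goal [548.  156.7 155. ] shift/300 [0.0004 0.0008 0.0057] turn/90 [ 0.0001 -0.0024  0.0004]
t 9.75 tip in panel [ -1.3 -72.3   8.6]
```

```bash
python3 -m inch '[0,0,0,0,0,0,0,0,0,0,0,0,0,0,0,0,0,0,0,0,0,0,0,0,0,0,0,0,0,0]' 0; python3 -m inch '[0.003,0.024,0,0,0,0, 0.006,0.049,0,0,0,0, 0.009,0.073,0,0,0,0, 0.012,0.098,0,0,0,0, 0.0156,0.122,0,0,0,0]'; python3 -m inch '[0,0,0,0,0,0,0,0,0,0,0,0,0,0,0,0,0,0,0,0,0,0,0,0,0,0,0,0,0,0]';  python3 - <<'E'
from goal import *
show(0,-35,10)
import pickle
c=optics.calibration("wrist"); i=optics.capture("wrist"); pickle.dump((c,i),open("w3.pkl","wb"))
cv2.imwrite("pics/w4.png",cv2.resize(i[:,:,::-1],(800,600),interpolation=cv2.INTER_CUBIC))
E
```

```text
time: 10.25
eef_pos: [547.9, 156.9, 154.8]
ee_rot: [0.061, 0.952, -0.02, 0.3]
force: [-4.6, -0.9, 6.2]
width: 29.7
gripper_force: 30.0
time: 10.75
eef_pos: [552.7, 193.8, 154.8]
ee_rot: [0.061, 0.952, -0.02, 0.3]
force: [-3.9, -1.3, 6.3]
width: 30.1
gripper_force: 30.0
time: 11.25
eef_pos: [552.6, 193.8, 154.8]
ee_rot: [0.06, 0.952, -0.019, 0.3]
force: [-2.4, 2.6, 6.0]
width: 29.8
gripper_force: 30.0
goal [552.7 193.4 155. ] shift/300 [ 0.0003 -0.0014  0.0008] turn/90 [-0.0002 -0.0007 -0.0006]
t 11.25 tip in panel [ -0.3 -34.5   9.9]
```

View pics/w4.png

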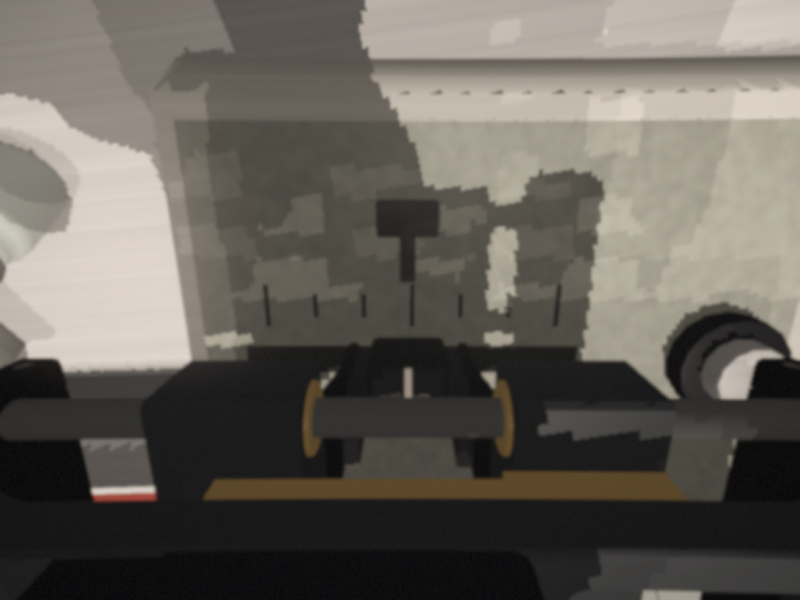

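The line is visible at (408,382), with the pointer tip at (407.5,281) and its foot at (407.5,218).

```bash
python3 - <<'E'
import pickle
from goal import *
c,im=pickle.load(open("w3.pkl","rb"))
g=cv2.cvtColor(im,cv2.COLOR_RGB2GRAY).astype(float)
def cen(r0,r1,c0,c1,sgn):
    w=sgn*g[r0:r1,c0:c1].mean(0); w=np.clip(w-np.median(np.sort(w)[:5])-8,0,None); return (w*np.arange(c0,c1)).sum()/w.sum()
for n,u,v,h in(("line",cen(238,252,254,269,1),245,33),("tip",cen(160,176,251,271,-1),168,6),("foot",cen(133,148,233,289,-1),140,6)):
    print(n,round(u,2),(A.T@(plane(c,(u,v),o+A[:,2]*h,A[:,2])-o)).round(2))
E
```

```text
line 260.73 [ -5.58 -34.66  33.  ]
tip 260.16 [-43.43 -34.97   6.  ]
foot 258.76 [-60.29 -35.79   6.  ]
```

Line and pointer agree to within about 0.5 mm, so I'll release and retreat along the normal.

```bash
python3 -m inch '[0,0,0,0,0,0,0,0,0,0,0,0,0,0,0,0,0,0,0,0,0,0,0,0,0,0,0,0,0,0]' 0.6; python3 -m inch '[-0.038,0.005,0.054,0,0,0, -0.076,0.01,0.109,0,0,0, -0.114,0.014,0.164,0,0,0, -0.152,0.019,0.218,0,0,0, -0.152,0.019,0.218,0,0,0]';  python3 - <<'E'
from goal import *
show(0,95,45)
import pickle
c=optics.calibration("wrist"); i=optics.capture("wrist"); pickle.dump((c,i),open("w5.pkl","wb"))
cv2.imwrite("pics/w5.png",cv2.resize(i[:,:,::-1],(800,600),interpolation=cv2.INTER_CUBIC))
E
```

```text
time: 11.8
eef_pos: [552.5, 193.3, 154.1]
ee_rot: [0.061, 0.952, -0.019, 0.299]
force: [0.5, -0.7, 0.2]
width: 51.7
gripper_force: 0.0
time: 12.3
eef_pos: [506.8, 200.0, 221.4]
ee_rot: [0.06, 0.952, -0.02, 0.301]
force: [0.2, -0.6, -0.2]
width: 52.0
gripper_force: 0.0
goal [549.4 324.9 183.7] shift/300 [ 0.1419  0.4164 -0.1257] turn/90 [ 0.0012  0.0009 -0.0006]
t 12.3 tip in panel [  0.2 -34.4  91. ]
```

View pics/w5.png

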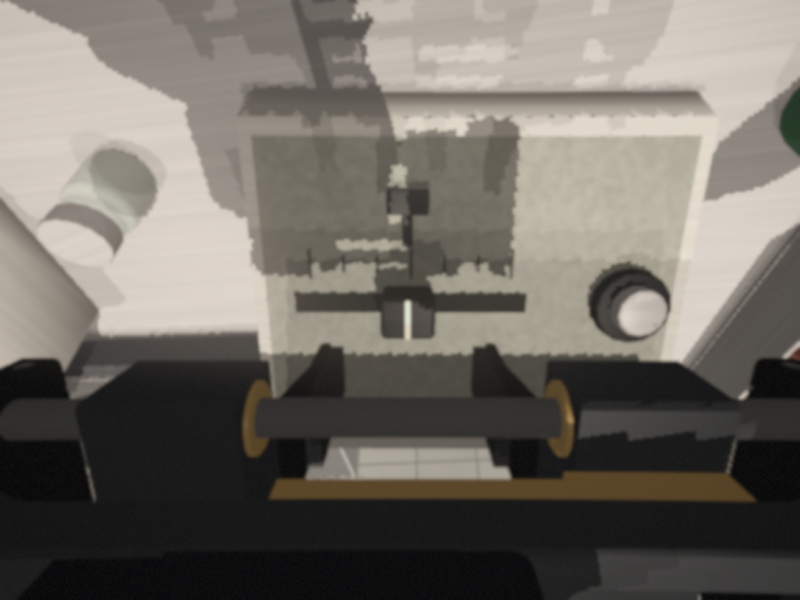

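The fader is released and still aligned: line at (407.5,320), pointer tip (407,245). The oil bottle is close to the button side, so I'll locate it first.

```bash
python3 - <<'E'
from goal import *
q=lambda u,v:np.array([(u+.5)*.64-.5,(v+.5)*.64-.5])
Z=R.from_euler('z',-.1276).as_matrix(); b=np.array([602.7,222.3,0])
for n,uv in(("top",(160,226)),("scene",(527,131))):
    p=plane(optics.calibration(n),q(*uv),[0,0,210],np.array([0,0,1.])); print(n,p.round(),"box",(Z.T@(p-b)).round())
E
```

```text
top [546. 444. 210.] box [-84. 212. 210.]
scene [552. 449. 210.] box [-80. 218. 210.]
```

The bottle sits at box (-82,215). A centred press would bring the 190 mm body into it, so I'll press with the +y finger of the open gripper, TCP at panel y = 62, which leaves about 26 mm clearance.

```bash
python3 - <<'E'
from goal import *
show(0,62,45)
E
```

```text
goal [545.2 292.2 183.7] shift/300 [ 0.1261  0.3114 -0.1229] turn/90 [0.0014 0.0005 0.0005]
t 12.35 tip in panel [  0.2 -35.6  89.9]
```

```bash
python3 -m inch '[0.01,0.11,0,0,0,0, 0.02,0.22,0,0,0,0, 0.045,0.3,-0.03,0,0,0, 0.085,0.31,-0.075,0,0,0, 0.126,0.311,-0.123,0,0,0]'; python3 -m inch '[0,0,0,0,0,0,0,0,0,0,0,0,0,0,0,0,0,0,0,0,0,0,0,0,0,0,0,0,0,0]'; python3 - <<'E'
from goal import *
show(0,62,24)
import pickle
i=optics.capture("wrist")
cv2.imwrite("pics/w6.png",cv2.resize(i[:,:,::-1],(800,600),interpolation=cv2.INTER_CUBIC))
E
python3 j.py
```

```text
time: 12.85
eef_pos: [544.9, 294.2, 180.0]
ee_rot: [0.059, 0.952, -0.019, 0.298]
force: [-0.5, -0.4, -0.0]
width: 52.3
gripper_force: 0.0
time: 13.35
eef_pos: [544.8, 292.4, 183.4]
ee_rot: [0.061, 0.952, -0.019, 0.3]
force: [0.7, 0.1, -0.2]
width: 52.4
gripper_force: 0.0
goal [557.1 290.7 166.5] shift/300 [ 0.0411 -0.0058 -0.0563] turn/90 [ 0.0002 -0.0006  0.    ]
t 13.35 tip in panel [-0.6 62.1 45. ]
t 13.4 pos [544.8 292.3 183.3] j [ 0.22  0.46 -1.16  1.93  1.19  1.   -0.08] toolx [-0.81  0.1  -0.57] toolz [ 0.57 -0.07 -0.82]
```

View pics/w6.png

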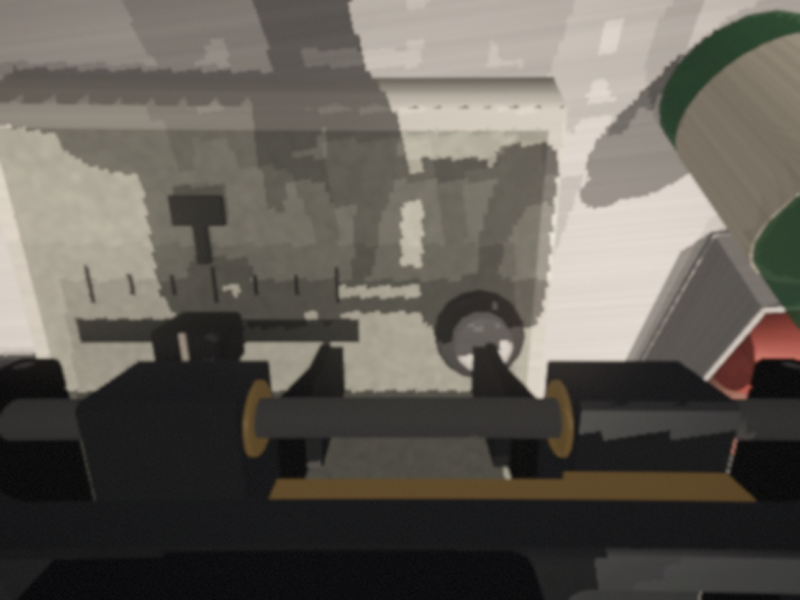

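The +y finger sits over the button at (485,350), clear of the bottle. I'll press now.

```bash
python3 -m inch '[0.0135,-0.0017,-0.019,0,0,0, 0.027,-0.0035,-0.039,0,0,0, 0.04,-0.005,-0.058,0,0,0, 0.0531,-0.0068,-0.0764,0,0,0, 0.0531,-0.0068,-0.0764,0,0,0]'; python3 -m inch '[0.0038,-0.0005,-0.0055,0,0,0, 0.0038,-0.0005,-0.0055,0,0,0, 0.0038,-0.0005,-0.0055,0,0,0, 0.0038,-0.0005,-0.0055,0,0,0, 0.0038,-0.0005,-0.0055,0,0,0]'; python3 - <<'E'
from goal import *
show(0,62,16)
E
```

```text
time: 13.9
eef_pos: [560.6, 290.4, 159.7]
ee_rot: [0.061, 0.952, -0.02, 0.299]
force: [-5.7, -3.9, 8.1]
width: 52.1
gripper_force: 4.8
time: 14.4
eef_pos: [560.9, 290.5, 159.2]
ee_rot: [0.06, 0.952, -0.021, 0.3]
force: [-23.9, -11.1, 26.5]
width: 52.3
gripper_force: 17.1
goal [561.7 290.1 159.9] shift/300 [ 0.0024 -0.0015  0.0025] turn/90 [ 0.0018 -0.0006 -0.    ]
t 14.4 tip in panel [-1.1 62.2 15.8]
```

The button is at its stop: the force rose from about 10 N to 37 N with the tip at 15.8 mm. I'll release and retreat well clear.

```bash
python3 -m inch '[-0.04,0.005,0.06,0,0,0, -0.1,0.01,0.14,0,0,0, -0.18,0.02,0.26,0,0,0, -0.26,0.03,0.37,0,0,0, -0.26,0.03,0.37,0,0,0]'; python3 -m inch '[0,-0.1,0,0,0,0,0,-0.2,0,0,0,0,0,-0.25,0,0,0,0,0,-0.25,0,0,0,0,0,-0.25,0,0,0,0]'; python3 - <<'E'
from goal import *
from bench import optics
c=optics.calibration("wrist");i=optics.capture("wrist")
cv2.imwrite("pics/w7.png",cv2.resize(i[:,:,::-1],(800,600),interpolation=cv2.INTER_CUBIC))
import pickle; pickle.dump((c,i),open("w7.pkl","wb"))
E
```

```text
time: 14.9
eef_pos: [482.3, 302.3, 273.2]
ee_rot: [0.059, 0.951, -0.018, 0.302]
force: [0.1, 0.6, -0.4]
width: 52.6
gripper_force: 0.0
time: 15.4
eef_pos: [484.1, 223.8, 269.3]
ee_rot: [0.061, 0.952, -0.02, 0.3]
force: [-0.9, 1.1, 0.6]
width: 52.3
gripper_force: 0.0
```

View pics/w7.png

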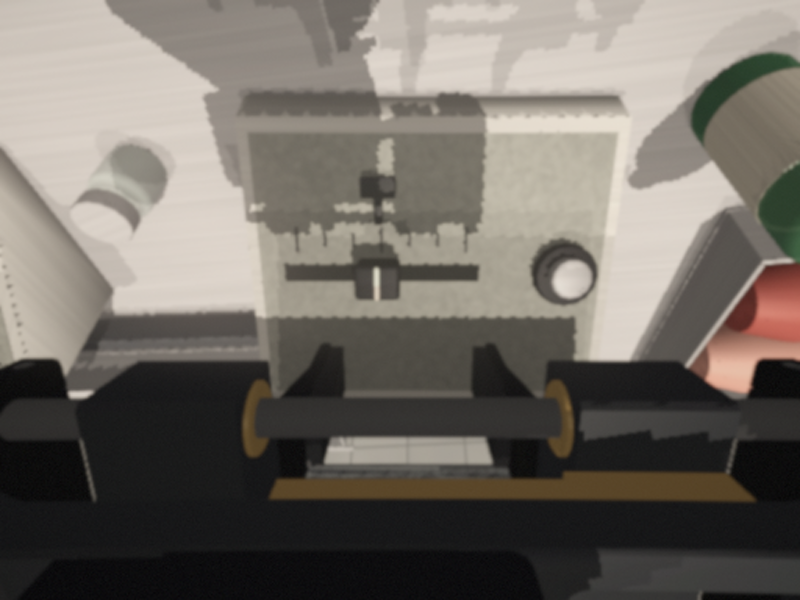

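The line at (376,283) still stands level with the pointer tip at (378,221), the button is back up, and the bottle and jar are undisturbed. Handing in.

```bash
python3 -c "
from bench import ctrl
print(ctrl.sign_off())"
```

```text
the job is handed in; nothing more can be done
None
```

The broad fader is set within about 0.5 mm of the pointer and was released before I pressed the button to its stop and let it spring back; the job was handed in at about 15.5 s, with the pointer, jar and bottle undisturbed in the last wrist view and the gripper never near the fan box.

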